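Press the keyed spindle home in the clamped belt pulley and hold it

ROBOT

A 6-joint arm with a two-finger parallel gripper is mounted at the origin on the work surface. World frame = base frame: x ahead of the robot, y to its left, z up, the work surface at z = 0. Lengths are in m, angles in rad, forces in N, time in s.
With the tool pointing down it reaches from about 0.325 to 1 m from the base axis. Payload 5.1 kg.
Tool frame: the origin (TCP) lies on the centre line of the jaws, within the pads' length; the fingertips stand 14 mm ahead of it and the grasp point (between the pads) lies 5 mm behind it (robot.tcp_to_tips is the z of the fingertips in the tool frame, in m); z points along the fingers, y is the direction in which the jaws open and shut (so a half turn about z gives the same grasp; the last joint's range is limited). The gripper opens to 85 mm and grips with 20 to 120 N. Pads are 22 mm wide; open, the fingers measure 114 mm over their backs; the gripper's body (76 mm by 85 mm) begins 54 mm behind the grasp point. The pads swing forward as they close: fully open they stand 13 mm farther back than shut.
Start: joints at [1.043, 0.124, 1.65, -0, 1.367, -0.083], TCP at [0.28, 0.587, 0.245] pointing down, gripper open.
Joint ranges: [-2.61, 2.61], [-1.02, 2.33], [0.03, 2.71], [-1.35, 4.49], [0.32, 2.68], [-2.91, 2.91]. Speed limits (rad/s): [2.57, 2.57, 3.14, 3.14, 3.14, 3.14].

INTERFACE

Orientations are given as a unit quaternion [x, y, z, w].
In Python, from station import robot, capture, get_calibration gives the robot as it stands.
- The arm moves only by the tool servo_tool, never from a script. Its argument "moves" is a list of rows, each a list of 7 numbers: the turn, a rotation vector about the tool's x, y, z in rad, then the shift along the tool's x, y, z in cm, then the opening, from -1 (shut) to 1 (fully open). In form: [[wx, wy, wz, tx, ty, tz, fingers], ...]. A call has 1 to 20 rows; each row is the pose to reach, as a shift and turn from the pose commanded when the call began, along the tool's axes at that moment; what a row does not reach only later rows make up. A row lasts 1/10 s, in which the tool goes at most 50 mm and 8.59 degrees, less where a joint would pass 70% of its speed; a pose out of reach is approached as far as the arm can. A call with a gripper value outside its range is refused whole. The fingers move at their own pace and stop on an object; "force" is the grip in N (left out, the last holds). Time passes only in rows, so rows that repeat a pose let the fingers close. It gives the time, the measured TCP pose, the force and the opening at its end, in the units of the state.
- robot.state(): the state, without advancing time (a new reading comes with each control period).
- capture(name): name is "scene" or "side" or "wrist"; returns (picture, depth): 420x560x3 uint8, red, green, blue; 420x560 float32, m along the optical axis (not along the pixel's ray), 0 where there is no reading.
- get_calibration(name): a dict with "camera_matrix" (3x3 intrinsics, pixels), "world_to_cam" (4x4, takes a point from world to camera coordinates). Camera axes: x right, y down, z forward; pixel columns grow to the right and rows downward; lengths in m; the calibration is good to about 2 mm. A picture is of the moment at which its call begins: read the wrist's pose just before it. get_calibration takes no time and is no camera call; for the wrist camera it gives the pose at the moment of the call.
- robot.job_done(): hands the job in, once; it reports no verdict.
The state is a dict: "time_s": time; "joints": joint angles; "joint_velocities": joint speeds; "tau": joint torques, N m; "ee_pos": TCP position; "orientation": TCP orientation; "ft_force": force on the tool from outside, world axes, zero at the start; "moment": the same for the moment, N m; "opening": opening from 0.0 (shut) to 1.0 (fully open).
Only numpy, scipy, OpenCV 4.12 (cv2) and the standard library are available. Lean on these libraries where they do the work, as an engineer would, in place of code of your own. Each camera call takes 0.05 s, during which the arm holds its last target.

TASK

Take the keyed spindle (the one with a key along its shaft and a small lug on its collar above the key) out of the wooden rack, set its tip in the bore of the belt pulley clamped on the bench, and turn it until the key slips into the keyway. Push it fully home against the ejector spring, so that its collar sits on the hub, and finish while still gripping it and holding it pressed down there. Leave the two plain spindles and the other things on the bench alone.

Things in the scene. Friction and masses are not known exactly. Their poses are not given: they have to be found in the camera images.
- spindle_head (a point): centre of the black flat head of the keyed spindle, where to grasp it. Head: 38 mm along the spindle's x, 16 mm thick along its y (pinch it here), 40 mm high, its top 20 mm above this point. Axes: z up along the shaft away from the tip, x towards the key and lug. The collar's underside is 28 mm and the shaft's tip 72 mm below this point
- spindle_tip (a point): centre of the tip face of the keyed spindle, on its axis; axes as spindle_head. Shaft 20 mm in diameter, bevelled over the lowest 4 mm to 14 mm. The first 16 mm above the tip are plain round; from 16 to 44 mm above the tip a key 6 mm wide stands out to 15 mm from the axis on the +x side; the collar's underside is 44 mm above the tip
- spindle: the keyed spindle as a whole, about 0.3 kg; origin and axes as spindle_tip. Steel collar 38 mm in diameter, 8 mm thick, with a 10 mm wide lug reaching 34 mm from the axis above the key. At the start it stands upright in one of the three rack holes (14 mm deep, 1 mm of play): lift it straight up by 20 mm or more to clear
- hub_face (a point): centre of the bore's mouth in the flat top of the pulley's aluminium hub (64 mm in diameter), 75 mm above the bench; bore vertical. z up, x towards the keyway. Bore 22 mm in diameter, sharp-edged; keyway 7.8 mm wide, out to 16.5 mm from the axis, full depth. The pulley (104 mm in diameter, rim top 50 mm above the bench) on its 130 mm square plate cannot move or turn
- ejector (a joint): travel of the spring ejector pad in the bore, m: 0 at rest, its top 28 mm below the hub face; grows as the spindle's tip pushes it down, to 0.016 when the collar sits on the hub. The spring pushes up with about 6 N at the start and 11 N with the collar seated, so a spindle that is let go rises again
- rack: wooden rack block fixed to the bench, 70 x 270 x 20 mm (x, y, z), origin at the centre of its underside; holes on its y axis at -100, 0 and +100 mm. Which spindle stands in which hole varies
- plain_a_head (a point): centre of the head of a spare spindle to be left in the rack: same flat head and size as the keyed one, but without key and lug
- plain_b_head (a point): centre of the head of another spare spindle to be left in the rack: same height, round head 30 mm in diameter, no key and no lug
- dropper: small white dropper bottle, 40 mm in diameter, 110 mm high, origin at the centre of its underside; leave alone
- ink_tin: ink tin, 80 mm in diameter, 60 mm high, origin at the centre of its underside; leave alone
- spatula: ink spatula lying on the bench nearer the robot, 280 mm long, under 30 mm high; leave alone
- spacer: steel spacer ring lying flat between rack and pulley, 34 mm outside, 21 mm inside, 12 mm high, origin at the centre of its underside; leave alone
There are look-alikes about, which are no part of the job. Of the things like the part that bears hub_face, leave any that is turquoise; of the rest the larger one is meant. Leave any orange or red look-alike of the spindle alone.

How it is judged:
On the way, in this order (a step that is already met when the one before it is completed fails the run):
1. the keyed spindle is lifted out of the rack (height (world z) of spindle_tip above 0.04 m and contact force between the fingers and spindle above 1 N), for 0.2 s.
2. its key has entered the keyway (z of spindle_tip in the frame of hub_face below -0.02 m and horizontal distance between spindle_tip and hub_face below 0.004 m), for 0.1 s.
At the end, for the whole second after the job is handed in: The keyed spindle is upright in the pulley's bore (within 4 mm and 0.08 rad of the bore's axis, key within 0.2 rad of the keyway), its collar within 2.5 mm of the hub face, the ejector pressed down by at least 13 mm, and the fingers still grip the spindle (more than 2 N), through the last second (z of spindle_tip in the frame of hub_face below -0.0415 m and horizontal distance between spindle_tip and hub_face below 0.004 m and angle between the z axis of spindle_tip and the z axis of hub_face, either way round below 0.08 rad and angle between the x axis of spindle_tip and the x axis of hub_face, either way round below 0.2 rad and value of joint ejector above 0.013 m and contact force between the fingers and spindle above 2 N); the arm keeps its last pose, push and grip.
It fails at once if a plain spindle is disturbed (distance of any of plain_a_head, plain_b_head from where it was at the start of the episode above 0.025 m).
It fails at once if another thing on the bench is pushed about (distance of any of dropper, ink_tin, spatula, spacer from where it was at the start of the episode above 0.03 m).
It also fails if it takes over 45 s, if anything falls off the work surface, if the arm or the gripper's body presses on something with over 40 N, if the wrist force passes 120 N, or if a joint passes its speed limit or range.

## Working session

There is one attempt and no reset: what is moved stays moved. The work goes in short steps, Python scripts to look and compute and a tool call to move; the robot and the scene stay as the last step left them, time stands still between calls to the robot, and variables do not carry over. Pictures are saved under pics/ and viewed, and the job is handed in when it is done.

Besides the shell and the picture viewer there is one more tool, called after "Call:" as name([rows], argument=value, ...), one row to a line, values as JSON. servo_tool: Moves the arm, as the interface text tells. Its arguments: {"type":"object","properties":{"moves":{"type":"array","items":{"type":"array","items":{"type":"number"}}},"force":{"type":"number"}},"required":["moves"]}

```bash
ls; mkdir -p pics; cat > h.py <<'E'
import numpy as np,cv2
from station import robot,capture,get_calibration
def snap(n,f):
    c=get_calibration(n); p,d=capture(n)
    cv2.imwrite(f'pics/{f}.png',p[:,:,::-1]); np.savez(f'{f}.npz',p=p,d=d,K=c['camera_matrix'],T=c['world_to_cam'])
def load(f): return np.load(f'{f}.npz')
def pts(f):
    z=load(f);d=z['d'];K=z['K'];T=z['T']
    v,u=np.mgrid[:d.shape[0],:d.shape[1]]
    c=np.stack([(u-K[0,2])/K[0,0]*d,(v-K[1,2])/K[1,1]*d,d],-1)
    w=(c-T[:3,3])@T[:3,:3]
    w[d==0]=np.nan
    return w
def crop(f,o,u0,v0,u1,v1,s):
    p=load(f)['p'][v0:v1,u0:u1,::-1]
    cv2.imwrite(f'pics/{o}.png',cv2.resize(p,None,fx=s,fy=s,interpolation=cv2.INTER_CUBIC))
E
python3 - <<'E'
from h import *
snap('scene','s1');snap('side','d1');snap('wrist','w1')
s=robot.state();print(s)
E
```

```text
pics
{'time_s': 0.15, 'joints': array([ 1.04341749e+00,  1.24351579e-01,  1.65134900e+00, -2.03858494e-05,
        1.36751924e+00, -8.25838142e-02]), 'joint_velocities': array([-0.00198721, -0.00102662, -0.0010666 ,  0.00143044,  0.00074808,
       -0.00017304]), 'tau': array([ 7.65350323e-04, -4.24221754e+01, -3.66017246e+01, -1.89834384e-05,
        4.60902258e-03, -1.27553119e-05]), 'ee_pos': array([0.27947062, 0.58635219, 0.24434448]), 'orientation': array([ 2.20566632e-01,  9.75371570e-01, -7.79038321e-04, -2.34779092e-04]), 'ft_force': array([ 0.0694178 ,  0.11081181, -1.13869639]), 'moment': array([-0.01126934,  0.02896795,  0.00593741]), 'opening': 1.0004616905302555}
```

View pics/s1.png

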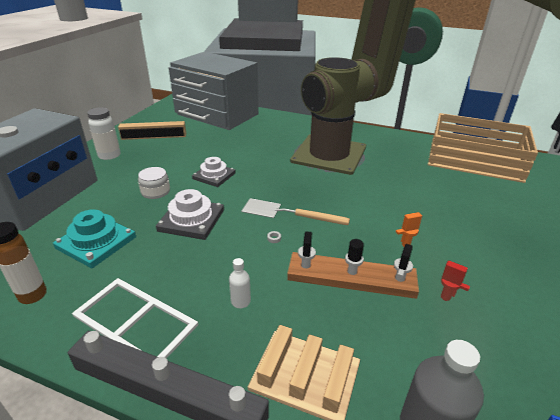

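View pics/d1.png

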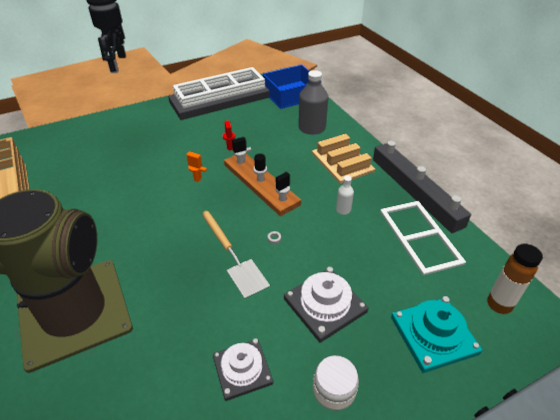

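View pics/w1.png

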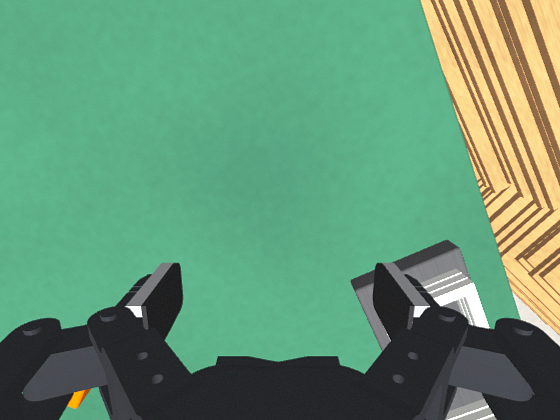

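The scene view shows the rack with three spindles at about (307,245), (355,255) and (404,262). The larger white pulley is at (190,208), a smaller one at (212,168) and a turquoise one at (92,232). I'll enlarge these.

```bash
python3 - <<'E'
from h import *
crop('s1','s1r',280,220,430,300,5)
crop('d1','d1r',210,120,310,215,6)
crop('s1','s1p',150,180,235,245,8)
crop('d1','d1p',280,260,375,340,8)
for f,L in (('s1',[(307,237),(355,245),(404,252),(190,200),(293,275),(415,290),(239,264),(274,236),(153,175)]),('d1',[(240,146),(260,161),(283,181),(327,290)])):
    w=pts(f)
    for u,v in L: print(f,u,v,w[v,u].round(4))
E
```

```text
s1 307 237 [0.5521 0.1008 0.0984]
s1 355 245 [0.5402 0.1982 0.0987]
s1 404 252 [0.5243 0.2928 0.0985]
s1 190 200 [ 0.4984 -0.2123  0.0758]
s1 293 275 [0.5859 0.0851 0.0151]
s1 415 290 [0.5377 0.3311 0.0196]
s1 239 264 [0.6865 0.012  0.1088]
s1 274 236 [ 0.4639 -0.0075  0.0008]
s1 153 175 [ 0.4115 -0.3837  0.0592]
d1 240 146 [0.5107 0.2903 0.0766]
d1 260 161 [0.5238 0.1845 0.0921]
d1 283 181 [0.5448 0.092  0.0849]
d1 327 290 [ 0.4751 -0.2389  0.0736]
```

View pics/s1r.png

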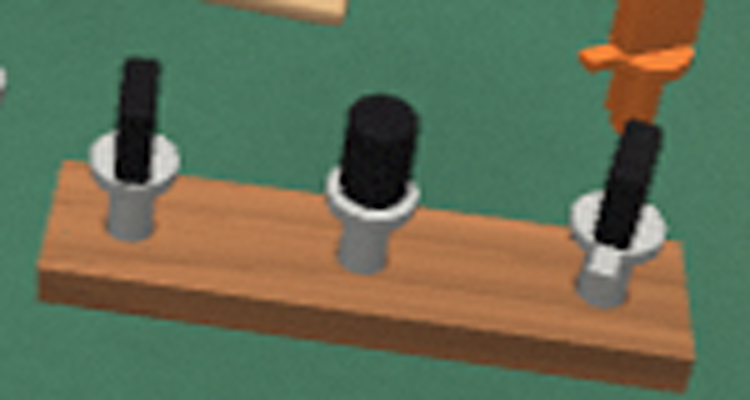

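View pics/d1r.png

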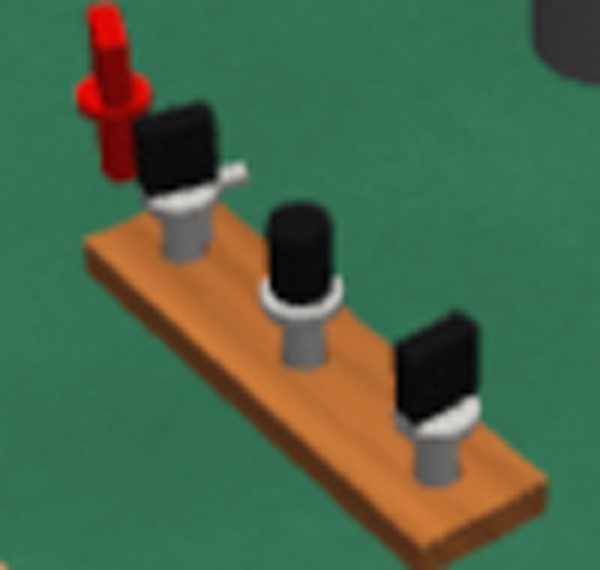

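View pics/s1p.png

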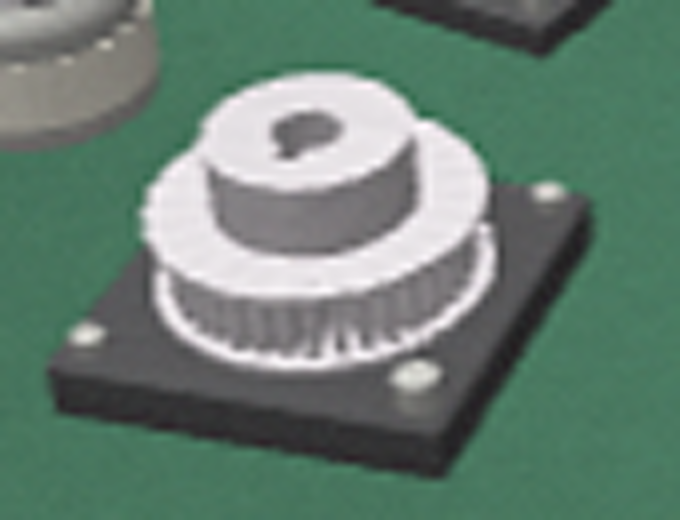

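View pics/d1p.png

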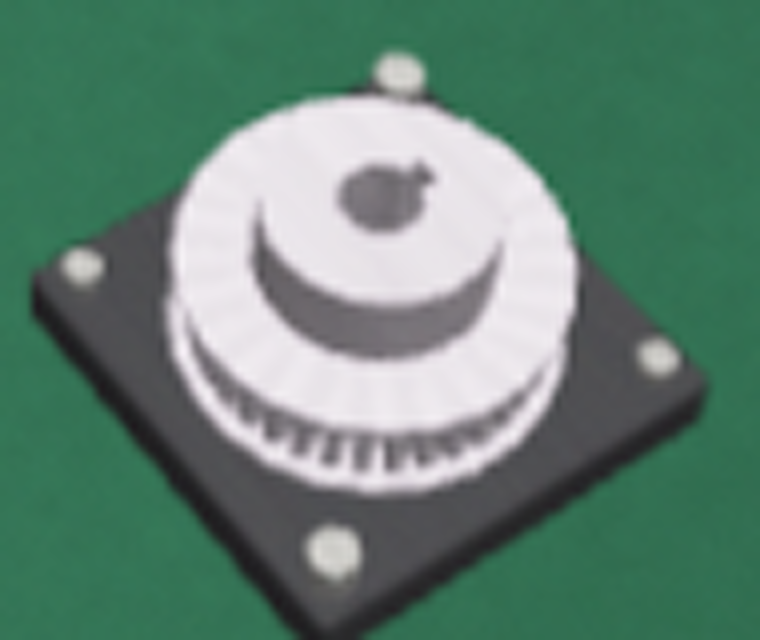

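The keyed spindle is at the +y end of the rack (scene crop (603,262): lug facing +x). The keyway also points roughly to +x. I'll measure from the clouds first.

```bash
python3 - <<'E'
from h import *
for f in('s1','d1'):
    w=pts(f);z=w[...,2]
    for c in((.525,.293),):
        near=np.hypot(w[...,0]-c[0],w[...,1]-c[1])<.045
        m=near&(z>.094)&(z<.104); q=w[m][:,:2]
        if len(q)>3:
            r=cv2.minAreaRect((q*1000).astype(np.float32)); print(f,'top',m.sum(),r)
        m=near&(z>.048)&(z<.055); q=w[m]; 
        if m.any(): print('collar',m.sum(),q[:,:2].min(0),q[:,:2].max(0)); k=np.argmax(np.hypot(*(q[:,:2]-c).T)); print(q[k])
    m=(z>.072)&(z<.079)&(np.hypot(w[...,0]-.49,w[...,1]+.22)<.05); q=w[m]
    print(f,'hub',cv2.minEnclosingCircle((q[:,:2]*1000).astype(np.float32)),np.median(q[:,2]),m.sum())
s=robot.state()
from scipy.spatial.transform import Rotation as R
Rt=R.from_quat(s['orientation']).as_matrix(); print(Rt.round(3))
T=get_calibration('wrist')['world_to_cam'];K=get_calibration('wrist')['camera_matrix']
cp=-T[:3,:3].T@T[:3,3]; print('cam in tool',Rt.T@(cp-s['ee_pos']),'\n',(Rt.T@T[:3,:3].T).round(3),K)
E
```

```text
s1 top 107 ((512.8221435546875, 298.15167236328125), (15.504107475280762, 40.2529296875), 86.25750732421875)
collar 24 [0.51211118 0.27925841] [0.54625242 0.31611063]
[0.51496045 0.31611063 0.05250326]
s1 hub ((483.2834167480469, -224.41578674316406), 34.32889938354492) 0.07537777001889515 300
d1 top 54 ((509.7879333496094, 297.34918212890625), (21.27666473388672, 34.97160339355469), 83.37889099121094)
collar 20 [0.49236127 0.27791532] [0.54217553 0.30310562]
[0.49297891 0.30310562 0.05321037]
d1 hub ((482.23876953125, -227.28860473632812), 33.89891815185547) 0.07533035117876595 587
[[-0.903  0.43  -0.001]
 [ 0.43   0.903 -0.001]
 [ 0.    -0.002 -1.   ]]
cam in tool [ 0.06949967  0.00064302 -0.12935454] 
 [[-0.    -0.964 -0.266]
 [ 1.    -0.    -0.001]
 [ 0.001 -0.266  0.964]] [[320.91446727   0.         277.3458731 ]
 [  0.         320.91446727 212.6286353 ]
 [  0.           0.           1.        ]]
```

Call:
servo_tool([
  [0, 0, -0.03, -2.5, -1.2, 0, 1],
  [0, 0, -0.06, -5.5, -2.7, 0, 1],
  [0, 0, -0.1, -9, -4.3, 0, 0.5],
  [0, 0, -0.13, -12.5, -6, 0, 0.3],
  [0, 0, -0.17, -16, -7.7, 0, 0.3],
  [0, 0, -0.21, -19.5, -9.4, 0, 0.3],
  [0, 0, -0.25, -23, -11, 0, 0.3],
  [0, 0, -0.29, -26.5, -12.7, 0, 0.3],
  [0, 0, -0.33, -30, -14.4, 0, 0.3],
  [0, 0, -0.375, -33.4, -16, 0, 0.3],
  [0, 0, -0.375, -33.4, -16, 0, 0.3],
  [0, 0, -0.375, -33.4, -16, 0, 0.3],
  [0, 0, -0.375, -33.4, -16, 0, 0.3],
])

```text
time_s: 1.45
ee_pos: [0.5118, 0.2991, 0.245]
orientation: [0.035, 0.999, 0.0, -0.0]
ft_force: [-0.0, 0.5, 1.1]
opening: 0.65
```

```bash
python3 - <<'E'
from h import *
s=robot.state();print(s['time_s'],s['ee_pos'],s['orientation'],s['opening'],s['joint_velocities'].round(3))
snap('wrist','w2')
w=pts('w2');z=w[...,2]
m=(z>.092)&(z<.106)&(np.hypot(w[...,0]-.512,w[...,1]-.297)<.04)
print(m.sum(),cv2.minAreaRect((w[m][:,:2]*1000).astype(np.float32)),np.median(z[m]))
E
```

```text
1.45 [0.51177016 0.2991165  0.24502578] [ 3.47135281e-02  9.99397243e-01  2.11256471e-05 -3.48903922e-04] 0.6503296526096345 [ 0.012 -0.003  0.    -0.001 -0.002 -0.003]
725 ((510.2668762207031, 298.7513732910156), (15.319326400756836, 37.17045593261719), 85.56634521484375) 0.09825642051510954
```

View pics/w2.png

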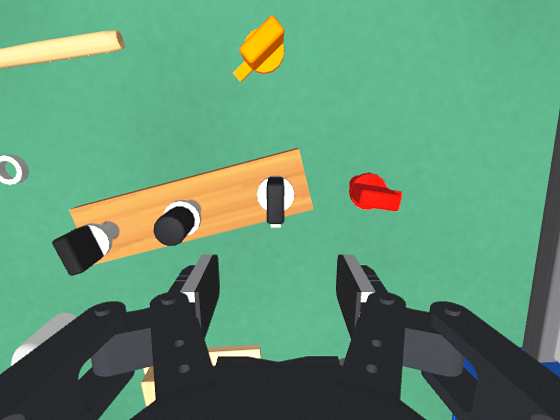

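The wrist view shows the head at (275,200) with the lug below it at (276,226), which is +x. Neighbours are clear of the open fingers. The tool is already aligned, so I'll go down and grip.

Call:
servo_tool([
  [0, 0, 0, 0.15, 0, 1, 0.2],
  [0, 0, 0, 0.15, 0, 3, 0.2],
  [0, 0, 0, 0.15, 0, 5.5, 0.2],
  [0, 0, 0, 0.15, 0, 8, 0.2],
  [0, 0, 0, 0.15, 0, 10.5, 0.2],
  [0, 0, 0, 0.15, 0, 13, 0.2],
  [0, 0, 0, 0.15, 0, 15, 0.2],
  [0, 0, 0, 0.15, 0, 16.5, 0.2],
  [0, 0, 0, 0.15, 0, 16.9, 0.2],
  [0, 0, 0, 0.15, 0, 16.9, 0.2],
], force=60)

```text
time_s: 2.5
ee_pos: [0.5103, 0.2989, 0.0757]
orientation: [0.035, 0.999, -0.0, -0.001]
ft_force: [-0.0, -0.9, -0.3]
opening: 0.602
```

Call:
servo_tool([
  [0, 0, 0, 0, 0, 0, -0.3],
  [0, 0, 0, 0, 0, 0, -1],
  [0, 0, 0, 0, 0, 0, -1],
  [0, 0, 0, 0, 0, 0, -1],
  [0, 0, 0, 0, 0, 0, -1],
  [0, 0, 0, 0, 0, 0, -1],
  [0, 0, 0, 0, 0, 0, -1],
  [0, 0, 0, 0, 0, 0, -1],
], force=60)

```text
time_s: 3.3
ee_pos: [0.5118, 0.2988, 0.0778]
orientation: [0.035, 0.999, 0.0, 0.001]
ft_force: [0.2, -1.4, 5.7]
opening: 0.18
```

```bash
python3 - <<'E'
from h import *
s=robot.state();print(s)
snap('wrist','w3')
E
```

```text
{'time_s': 3.3, 'joints': array([ 4.38127683e-01,  1.58936050e-01,  1.91076937e+00, -4.72556953e-04,
        1.06990184e+00, -1.06262625e+00]), 'joint_velocities': array([ 7.18042602e-05,  2.30866875e-04,  8.43506034e-04, -9.27973162e-04,
        1.31160854e-03, -1.57818341e-03]), 'tau': array([ 6.99942168e-01, -3.62003624e+01, -2.98279703e+01,  3.41716669e-01,
       -4.26347042e-01,  3.87923690e-03]), 'ee_pos': array([0.51175946, 0.29882788, 0.07781827]), 'orientation': array([3.49008309e-02, 9.99390266e-01, 2.67778007e-04, 9.78127393e-04]), 'ft_force': array([ 0.19542115, -1.37372914,  5.67787299]), 'moment': array([-0.34259384,  0.14518541,  0.00403946]), 'opening': 0.180308122403712}
```

View pics/w3.png

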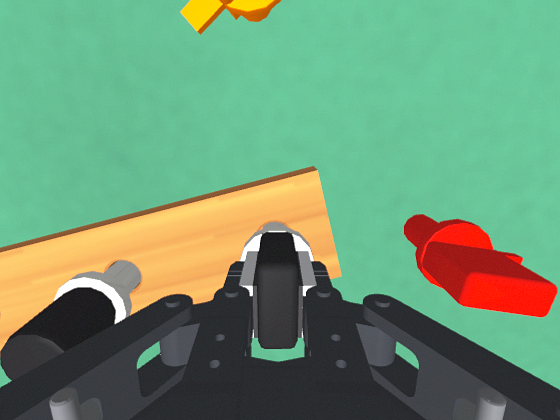

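Call:
servo_tool([
  [0, 0, 0, 0, 0, -0.5, -1],
  [0, 0, 0, 0, 0, -1.5, -1],
  [0, 0, 0, 0, 0, -3, -1],
  [0, 0, 0, 0, 0, -5, -1],
  [0, 0, 0, 0, 0, -7.5, -1],
  [0, 0, 0, 0, 0, -10, -1],
  [0, 0, 0, 0, 0, -12.5, -1],
  [0, 0, 0, 0, 0, -14, -1],
  [0, 0, 0, 0, 0, -14, -1],
  [0, 0, 0, 0, 0, -14, -1],
])

```text
time_s: 4.35
ee_pos: [0.5104, 0.2986, 0.2158]
orientation: [0.035, 0.999, -0.0, -0.0]
ft_force: [-0.6, -0.5, -4.8]
opening: 0.181
```

```bash
python3 - <<'E'
from h import *
from scipy.spatial.transform import Rotation as R
s=robot.state();print(s['ee_pos'],s['ft_force'],s['moment'])
Rt=R.from_quat(s['orientation']).as_matrix();print(Rt.round(4))
snap('side','d2');snap('scene','s2');snap('wrist','w4')
crop('s2','s2r',340,130,460,290,4);crop('d2','d2r',190,50,310,200,4)
E
```

```text
[0.51036858 0.29860822 0.21581915] [-0.61095237 -0.48083259 -4.81837693] [-0.02324444  0.01309418 -0.04733673]
[[-9.976e-01  6.970e-02 -9.000e-04]
 [ 6.970e-02  9.976e-01 -2.000e-04]
 [ 9.000e-04 -3.000e-04 -1.000e+00]]
```

View pics/s2r.png

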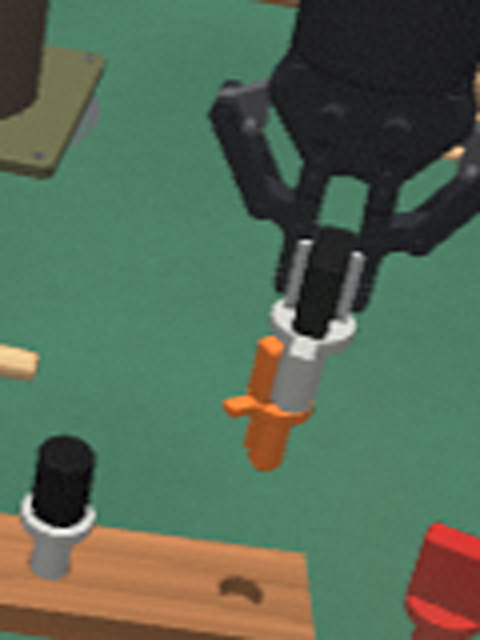

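View pics/d2r.png

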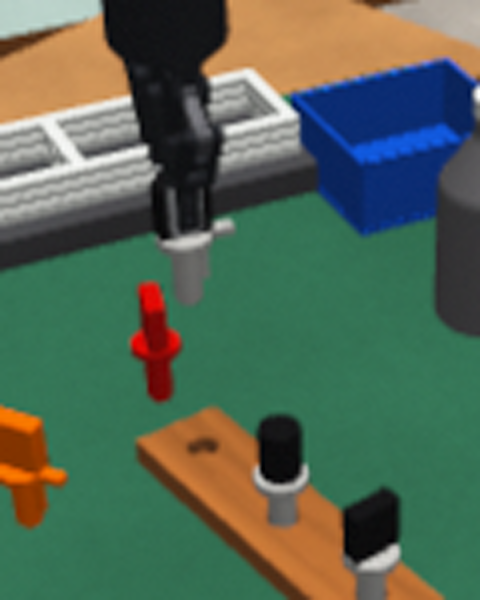

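It is held upright with the lug at +x. Next I'll carry it to beyond the pulley, so the hub lies under the wrist camera.

Call:
servo_tool([
  [0, 0, 0, -0.1, -0.8, 0, -1],
  [0, 0, 0, -0.4, -2.5, 0, -1],
  [0, 0, 0, -0.9, -5.5, 0, -1],
  [0, 0, 0, -1.5, -9, 0, -1],
  [0, 0, 0, -2.1, -12.5, 0, -1],
  [0, 0, 0, -2.7, -16, 0, -1],
  [0, 0, 0, -3.3, -19.5, 0, -1],
  [0, 0, 0, -3.8, -23, 0, -1],
  [0, 0, 0, -4.4, -26.5, 0, -1],
  [0, 0, 0, -5, -30, 0, -1],
  [0, 0, 0, -5.6, -33.5, 0, -1],
  [0, 0, 0, -6.2, -37, 0, -1],
  [0, 0, 0, -6.8, -40.5, 0, -1],
  [0, 0, 0, -7.3, -44, 0, -1],
  [0, 0, 0, -7.9, -47.5, 0, -1],
  [0, 0, 0, -8.4, -50.2, 0, -1],
  [0, 0, 0, -8.6, -51.8, 0, -1],
  [0, 0, 0, -8.6, -51.8, 0, -1],
  [0, 0, 0, -8.6, -51.8, 0, -1],
  [0, 0, 0, -8.6, -51.8, 0, -1],
])

```text
time_s: 6.5
ee_pos: [0.5603, -0.2231, 0.2161]
orientation: [0.034, 0.999, 0.0, -0.0]
ft_force: [-0.0, 0.2, -4.1]
opening: 0.182
```

```bash
python3 - <<'E'
from h import *
s=robot.state();print(s['time_s'],s['ee_pos'],s['orientation'],s['joints'].round(2),s['ft_force'])
snap('wrist','w5');snap('side','d5')
crop('w5','w5h',180,0,380,200,4)
E
```

```text
6.5 [ 0.56028651 -0.22307924  0.2161462 ] [ 3.44211261e-02  9.99407349e-01  2.99090004e-04 -2.15797928e-04] [-0.47  0.04  1.79  0.    1.31 -1.97] [-0.01980323  0.16817032 -4.07523796]
```

View pics/w5.png

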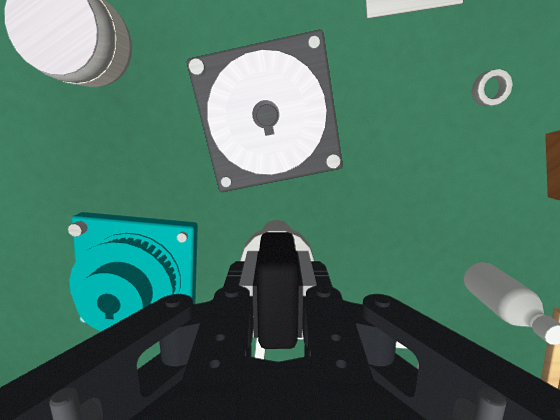

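View pics/d5.png

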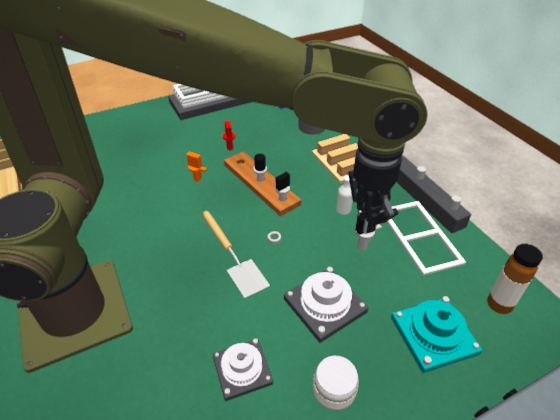

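```bash
python3 - <<'E'
from h import *
from scipy.optimize import least_squares
z=load('w5');p=z['p'];K=z['K'];T=z['T']
o=-T[:3,:3].T@T[:3,3]
def topl(uv,h=.075):
    uv=np.atleast_2d(uv).astype(float)
    r=np.c_[(uv-K[[0,1],[2,2]])/K[[0,1],[0,1]],np.ones(len(uv))]@T[:3,:3]
    return (o+r*((h-o[2])/r[:,2])[:,None])[:,:2]
g=cv2.cvtColor(p,cv2.COLOR_RGB2GRAY)
print(g[95:145,265])
m=(g<150).astype(np.uint8);m[:85]=0;m[145:]=0;m[:,:235]=0;m[:,300:]=0
n,l,st,c=cv2.connectedComponentsWithStats(m);k=l[115,265];print(st[k],c[k])
# rectified top view, 0.25 mm/px
G=np.mgrid[-40:40:.2,-40:40:.2].reshape(2,-1).T/1000+[.4825,-.226]
W=np.c_[G,np.full(len(G),.075)]@T[:3,:3].T+T[:3,3]
uv=W[:,:2]/W[:,2:]*K[[0,1],[0,1]]+K[[0,1],[2,2]]
im=cv2.remap(g,uv[:,0].reshape(400,400).astype(np.float32),uv[:,1].reshape(400,400).astype(np.float32),cv2.INTER_CUBIC)
cv2.imwrite('pics/rect.png',cv2.resize(im,(800,600)) if 0 else im)
b=(im<140).astype(np.uint8)
n,l,st,c=cv2.connectedComponentsWithStats(b);k=np.argmax([st[i,4]*(st[i,0]>60)*(st[i,0]+st[i,2]<340) for i in range(n)]);mm=(l==k)
print(st[k])
rr,cc=np.nonzero(mm);P=np.c_[rr,cc]*.2-40   # x,y mm rel
cn,_=cv2.findContours(mm.astype(np.uint8),cv2.RETR_EXTERNAL,cv2.CHAIN_APPROX_NONE);q=max(cn,key=len)[:,0,::-1]*.2-40
x0=np.median(P,0)
for it in range(3):
    s=q[(q-x0)[:,0]<5] # exclude key side (+x)
    r=least_squares(lambda a:np.hypot(*(s-a[:2]).T)-a[2],[*x0,11],loss='soft_l1',f_scale=.3);x0=r.x[:2]
print('bore centre',x0/1000+[.4825,-.226],'r',r.x[2])
kq=P[np.hypot(*(P-x0).T)>12.0];d=kq.mean(0)-x0;print('key dir deg',np.degrees(np.arctan2(d[1],d[0])),len(kq), 'max r',np.hypot(*(P-x0).T).max())
E
```

```text
[239 238 241 241 249 132 105 111 113  75  92  98  96  97  97  96  97  97
 100 101  98  99  99  99  95  95  98  98  95  98  82  96 102  97  93  94
  94  92  89  81 163 244 245 243 242 241 241 239 239 239]
[252 100  27  36 657] [265.57686454 115.47031963]
[  146   148   106   136 10015]
bore centre [ 0.48279187 -0.2262906 ] r 10.570571137857277
key dir deg 7.54910770312008 794 max r 16.51240110545296
```

View pics/rect.png

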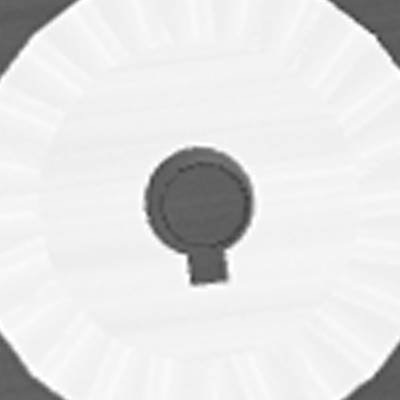

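View pics/w5h.png

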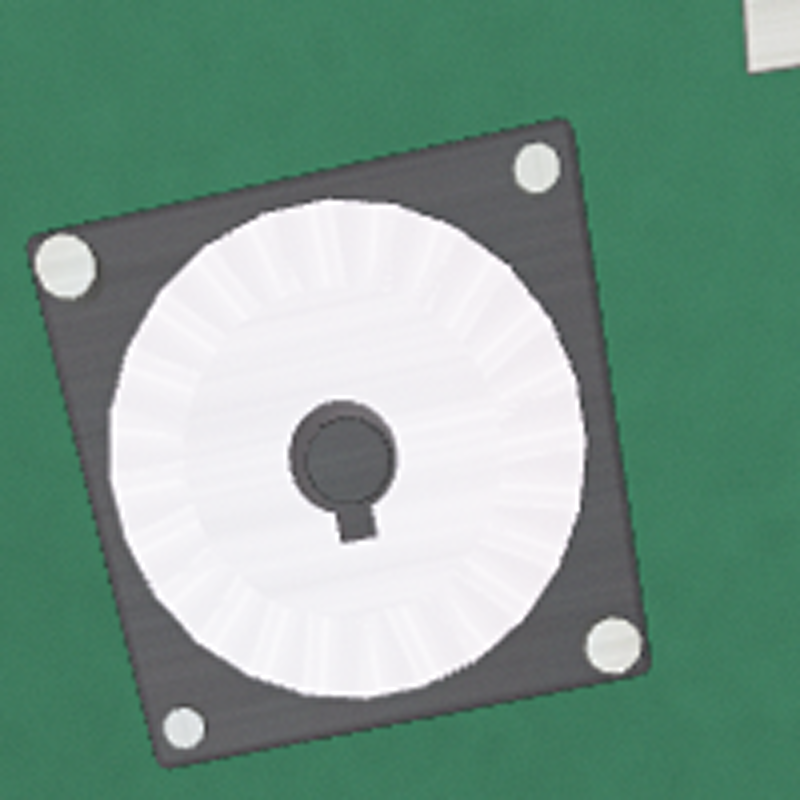

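The wrist view shows the bore centre at about (265,115), with the keyway pointing down at about (268,130), +7.5°. Next I'll find where the spindle sits in the grip.

```bash
python3 - <<'E'
from h import *
from scipy.spatial.transform import Rotation as R
s=robot.state();Rt=R.from_quat(s['orientation']).as_matrix()
w=(pts('w5')-s['ee_pos'])@Rt;p=load('w5')['p']
# collar underside/shaft, head top
v,u=np.mgrid[:420,:560]
sel=(abs(w[...,0])<.06)&(abs(w[...,1])<.03)
for a in range(225,352,6): print(a,w[a,277].round(4),p[a,277])
m=sel&(abs(w[...,2]+.0225)<.006)&(abs(w[...,1])<.012)
q=w[m];print(m.sum(),q.min(0),q.max(0),np.median(q[:,2]),cv2.minAreaRect((q[:,:2]*1000).astype(np.float32)))
crop('w5','w5g',217,205,337,365,4)
E
```

```text
225 [0.0111 0.0008 0.0541] [91 91 88]
231 [0.0185 0.0009 0.0209] [206 205 200]
237 [0.0198 0.0009 0.0088] [16 15 17]
243 [0.0201 0.0009 0.0003] [16 18 19]
249 [ 0.0197  0.0009 -0.0057] [14 16 11]
255 [ 0.02    0.0009 -0.0127] [15 17 19]
261 [ 0.0201  0.0009 -0.0186] [14 13 13]
267 [ 0.0183  0.0009 -0.0201] [29 28 29]
273 [ 0.0163  0.0009 -0.0209] [39 39 41]
279 [ 0.0141  0.0009 -0.0214] [31 34 36]
285 [ 0.0112  0.0009 -0.0205] [36 33 37]
291 [ 0.0093  0.0009 -0.0215] [37 36 36]
297 [ 0.0064  0.0009 -0.0208] [37 34 35]
303 [ 0.0037  0.0009 -0.0207] [34 33 37]
309 [ 0.0013  0.0009 -0.0209] [34 35 34]
315 [-0.001   0.0009 -0.0214] [30 30 36]
321 [-0.0049  0.0009 -0.0196] [31 32 34]
327 [-0.0068  0.0009 -0.0207] [33 34 34]
333 [-0.0096  0.0009 -0.0205] [30 31 33]
339 [-0.0125  0.0008 -0.0203] [32 32 36]
345 [-0.0151  0.0008 -0.0205] [30 28 32]
351 [-0.2079  0.0004  0.2164] [ 63 125  95]
4446 [-0.01794354 -0.01199406 -0.02843485] [ 0.02046958  0.01199668 -0.01650277] -0.02049173810744223 ((1.2076396942138672, 0.4364891052246094), (23.975561141967773, 38.277069091796875), 87.9173583984375)
```

View pics/w5g.png

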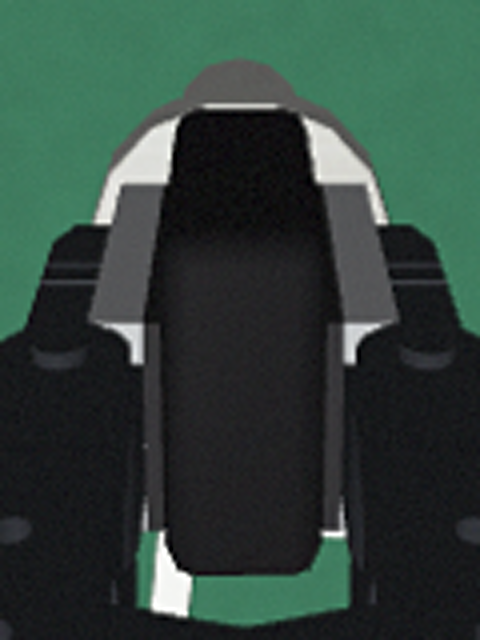

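Call:
servo_tool([
  [0, 0, -0.03, 0.5, 0, 0, -1],
  [0, 0, -0.06, 1.5, -0.1, 0, -1],
  [0, 0, -0.1, 3, -0.3, 0, -1],
  [0, 0, -0.14, 5, -0.6, 0.5, -1],
  [0, 0, -0.18, 6.5, -0.8, 1.5, -1],
  [0, 0, -0.2, 7.3, -0.9, 2.5, -1],
  [0, 0, -0.2, 7.59, -0.91, 3.8, -1],
  [0, 0, -0.2, 7.59, -0.91, 4.8, -1],
  [0, 0, -0.2, 7.59, -0.91, 5, -1],
  [0, 0, -0.2, 7.59, -0.91, 5, -1],
  [0, 0, -0.2, 7.59, -0.91, 5, -1],
])

```text
time_s: 7.7
ee_pos: [0.4848, -0.228, 0.1667]
orientation: [-0.065, 0.998, -0.0, 0.0]
ft_force: [-0.4, 0.2, -3.1]
opening: 0.178
```

```bash
python3 - <<'E'
from h import *
s=robot.state();print(s['time_s'],s['ee_pos'],s['orientation'],s['joints'].round(2),s['ft_force'],s['moment'])
snap('scene','s6');snap('side','d6');snap('wrist','w6')
crop('s6','s6p',150,130,250,230,6);crop('d6','d6p',280,210,380,310,6)
E
```

```text
7.7 [ 0.48484307 -0.22798257  0.16671329] [-6.51384567e-02  9.97876170e-01 -1.79153797e-04  3.14939274e-04] [-0.54 -0.07  1.98  0.    1.23 -2.24] [-0.43617406  0.16695877 -3.07789865] [-0.03643118  0.05548311  0.01666957]
```

View pics/s6p.png

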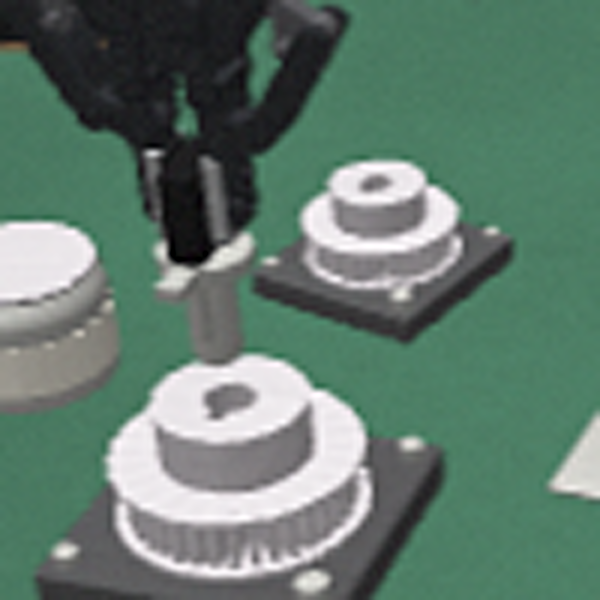

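View pics/d6p.png

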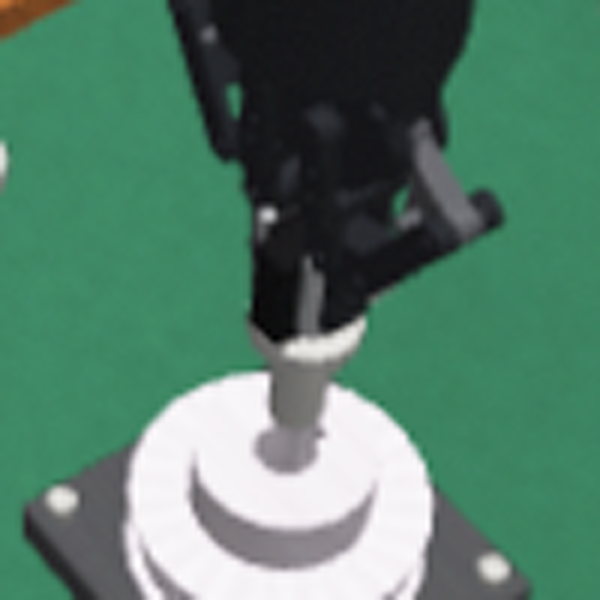

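```bash
python3 - <<'E'
from h import *
P=[]
t=np.linspace(0,2*np.pi,120)
def circ(c,r,z): return np.c_[c[0]+r*np.cos(t),c[1]+r*np.sin(t),0*t+z]
e=[];
for i in range(5):
    capture('wrist'); e.append(robot.state()['ee_pos'])
e=np.array(e);print(e.round(4));e=e.mean(0)
sc=e[:2]+[-.0011,.0006];tip=e[2]-.0715
print('spindle',sc,tip)
for f,(u0,v0) in (('s6',(150,130)),('d6',(280,210))):
    z=load(f);S=6
    im=cv2.resize(z['p'][v0:v0+100,u0:u0+100,::-1],None,fx=S,fy=S,interpolation=cv2.INTER_CUBIC)
    for c,r,h,col in ((sc,10,tip+.004,(0,0,255)),(sc,7,tip,(0,0,255)),(sc,19,tip+.044,(0,0,255)),((.4828,-.2263),11,.075,(255,0,0)),((.4828,-.2263),32,.075,(255,0,0))):
        w=circ(c,r/1000,h)@z['T'][:3,:3].T+z['T'][:3,3]
        uv=w[:,:2]/w[:,2:]*z['K'][[0,1],[0,1]]+z['K'][[0,1],[2,2]]
        cv2.polylines(im,[((uv-[u0,v0]+.5)*S).astype(np.int32)],1,col,1)
    cv2.imwrite(f'pics/{f}o.png',im)
E
```

```text
[[ 0.4846 -0.228   0.1669]
 [ 0.4845 -0.228   0.1668]
 [ 0.4844 -0.228   0.1667]
 [ 0.4844 -0.2279  0.1666]
 [ 0.4843 -0.2279  0.1665]]
spindle [ 0.4833298  -0.22736456] 0.09523681563989454
```

View pics/s6o.png

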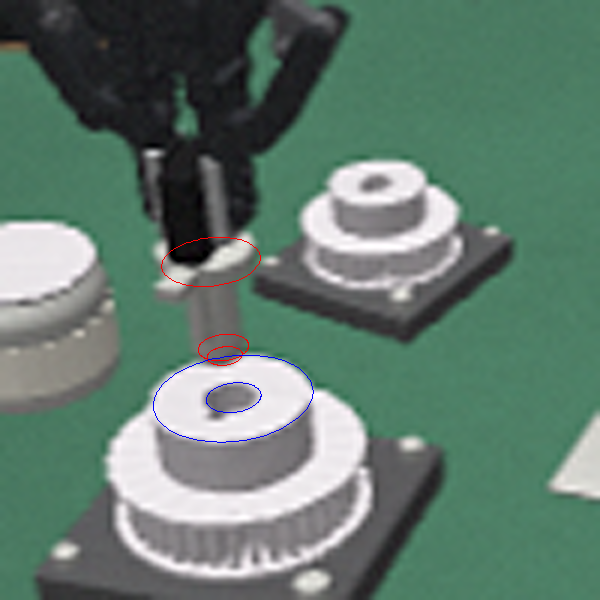

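View pics/d6o.png

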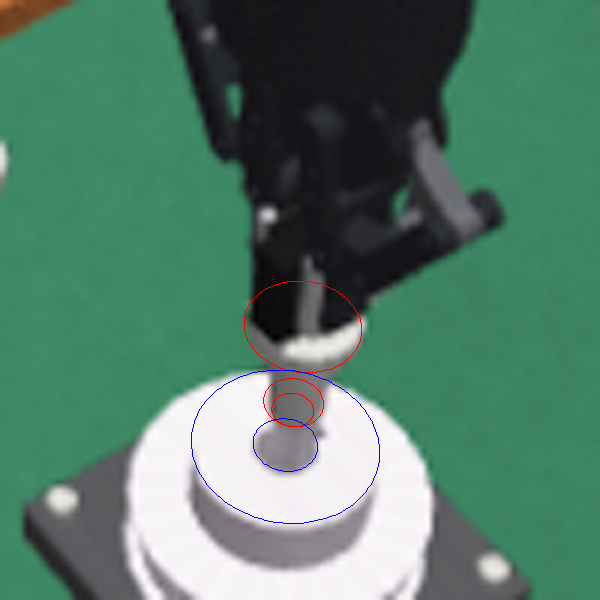

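```bash
python3 - <<'E'
from h import *
for f,rows,(a,b) in (('s6',(180,183,186,196,197),(178,198)),('d6',(275,277,279,284,285),(320,338))):
    p=load(f)['p'].astype(int)
    for v in rows: print(f,v,a,[f'{x[0]},{x[1]}' for x in p[v,a:b]])
crop('s6','s6z',172,165,212,205,15);crop('d6','d6z',310,260,350,300,15)
E
```

```text
s6 180 178 ['103,121', '101,115', '95,118', '104,119', '115,114', '103,104', '99,99', '112,111', '108,108', '103,104', '101,99', '91,110', '77,132', '76,128', '78,130', '77,130', '78,130', '74,124', '64,94', '51,56']
s6 183 178 ['74,126', '75,127', '78,123', '98,118', '120,116', '110,109', '100,99', '104,105', '110,110', '107,107', '102,100', '94,102', '84,118', '76,130', '79,132', '78,130', '79,129', '76,128', '75,130', '77,128']
s6 186 178 ['76,126', '77,126', '76,126', '89,123', '112,117', '112,111', '102,100', '104,104', '112,112', '107,107', '106,104', '103,98', '86,105', '78,129', '77,126', '77,129', '75,127', '80,130', '75,125', '78,129']
s6 196 178 ['231,228', '232,228', '232,228', '233,230', '236,232', '218,212', '126,121', '107,104', '116,113', '122,119', '125,122', '132,127', '134,131', '130,127', '172,167', '230,227', '240,237', '238,235', '237,233', '237,234']
s6 197 178 ['234,229', '232,228', '232,229', '233,229', '235,231', '223,217', '150,147', '106,103', '116,112', '119,116', '124,119', '128,124', '130,125', '156,152', '218,212', '240,237', '239,235', '240,236', '238
[... 365 characters left out ...]
19', '121,120', '142,140', '213,206', '246,243', '247,243', '247,243']
d6 279 320 ['248,245', '248,245', '248,245', '248,245', '237,233', '148,143', '104,104', '107,107', '112,110', '114,112', '116,116', '120,119', '129,129', '188,183', '241,237', '244,240', '245,241', '246,242']
d6 284 320 ['245,242', '239,234', '193,185', '144,139', '145,141', '143,139', '143,137', '139,133', '133,128', '133,129', '143,138', '142,136', '174,167', '240,237', '246,243', '246,243', '246,243', '246,243']
d6 285 320 ['245,242', '239,235', '193,185', '144,138', '144,137', '142,136', '141,134', '137,131', '133,127', '135,130', '147,142', '141,136', '166,159', '233,228', '245,242', '246,243', '246,243', '246,243']
```

View pics/s6z.png

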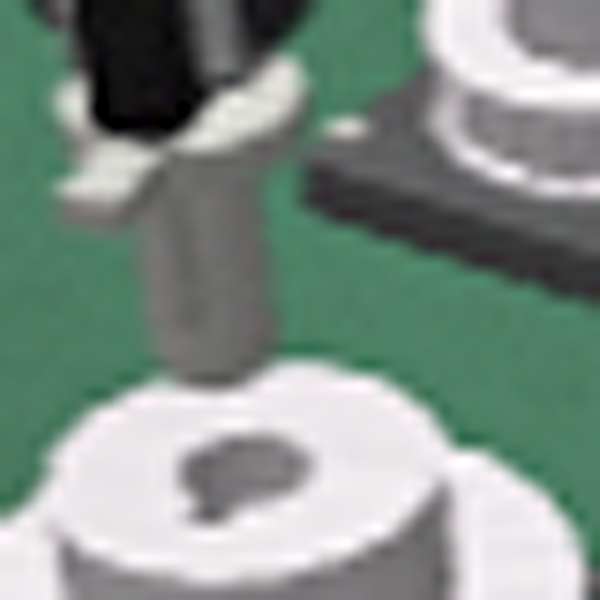

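View pics/d6z.png

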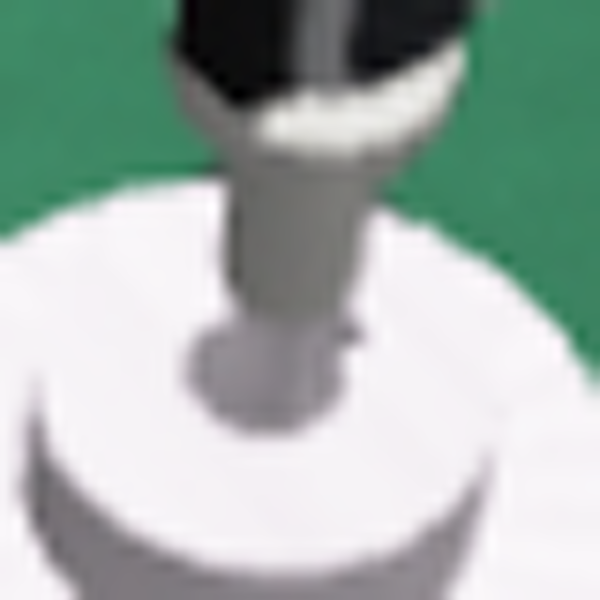

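```bash
python3 - <<'E'
from h import *
from scipy.optimize import least_squares
t=np.linspace(0,2*np.pi,721)
def proj(z,w):
    w=w@z['T'][:3,:3].T+z['T'][:3,3]; return w[:,:2]/w[:,2:]*z['K'][[0,1],[0,1]]+z['K'][[0,1],[2,2]]
obs={'s6':([(183,185.1),(186,185.5)],(196,183.65,192.05)),'d6':([(275,329.12)],(285,321.93,332.36))}
def axis_u(z,c,v):
    P=proj(z,np.c_[np.full(200,c[0]),np.full(200,c[1]),np.linspace(.08,.15,200)]);i=np.argsort(P[:,1]);return np.interp(v,P[i,1],P[i,0])
def bore_u(z,c,v):
    # row extremes of circle
    P=proj(z,np.c_[c[0]+.011*np.cos(t),c[1]+.011*np.sin(t),0*t+.075]);s=np.nonzero(np.diff(np.sign(P[:,1]-v)))[0];u=P[s,0];return (u.min()+u.max())/2
Z={f:load(f) for f in obs}
fs=lambda c:[axis_u(Z[f],c,v)-u for f in obs for v,u in obs[f][0]]
fb=lambda c:[bore_u(Z[f],c,obs[f][1][0])-(obs[f][1][1]+obs[f][1][2])/2 for f in obs]
a=least_squares(fs,[.483,-.227],x_scale=.01,diff_step=1e-3);b=least_squares(fb,[.483,-.227],x_scale=.01,diff_step=1e-3)
print(a.x,a.fun,b.x,b.fun,'diff spindle-bore',a.x-b.x)
E
```

```text
[ 0.48095039 -0.23209978] [-1.8674635e-02  1.8769515e-02 -8.6174623e-11] [ 0.48175528 -0.22810623] [-2.86849513e-07 -1.43780426e-07] diff spindle-bore [-0.00080489 -0.00399356]
```

```bash
cat > fit.py <<'E'
from h import *
from scipy.optimize import least_squares
t=np.linspace(0,2*np.pi,73)
def proj(z,w):
    w=w@z['T'][:3,:3].T+z['T'][:3,3]; return w[:,:2]/w[:,2:]*z['K'][[0,1],[0,1]]+z['K'][[0,1],[2,2]]
def cyl(c,r,h): return np.c_[c[0]+r*np.cos(t),c[1]+r*np.sin(t),0*t+h]
def render(z,c,tip,yaw,roi,S=8):
    u0,v0,u1,v1=roi;m=np.zeros(((v1-v0)*S,(u1-u0)*S),np.uint8)
    a=np.array([np.cos(yaw),np.sin(yaw)]);n=np.array([-a[1],a[0]])
    key=np.array([[*(c+a*x+n*y),tip+h] for x in(0,.015) for y in(-.003,.003) for h in(.016,.044)])
    for P in (np.r_[cyl(c,.007,tip),cyl(c,.01,tip+.004)],np.r_[cyl(c,.01,tip+.004),cyl(c,.01,tip+.044)],key):
        h=cv2.convexHull(((proj(z,P)-[u0,v0]+.5)*S*16).astype(np.int32).reshape(-1,1,2))
        cv2.fillConvexPoly(m,h,255,shift=4)
    return cv2.resize(m,(u1-u0,v1-v0),interpolation=cv2.INTER_AREA)/255.
E
python3 - <<'E'
from fit import *
e=np.array([.4844,-.228,.1667]);yaw=np.radians(7.5)
# scene: cover fraction via colour: background green vs grey ; use (g-r): green bg ~52, shaft ~0
z=load('s6');p=z['p'].astype(float);z2=load('d6');p2=z2['p'].astype(float)
R1=(174,180,200,189);R2=(316,274,340,281)
o1=1-np.clip((p[...,1]-p[...,0])/51,0,1)[R1[1]:R1[3],R1[0]:R1[2]]
o2=np.clip((245-p2[...,0])/(245-112),0,1)[R2[1]:R2[3],R2[0]:R2[2]]
o1[:, 16:]=np.where(np.arange(180,189)[:,None]<184,0,o1[:,16:]) # dark plate upper right
print((o1*10).astype(int));print((o2*10).astype(int))
def f(x,k=(1,1)):
    c=x[:2]
    return np.r_[k[0]*(render(z,c,x[2],yaw,R1)-o1).ravel(),k[1]*(render(z2,c,x[2],yaw,R2)-o2).ravel()]
from scipy.optimize import minimize
for k in ((1,1),(1,0.0001),(0.0001,1)):
    fx=[.095] 
    best=minimize(lambda x:(f([x[0]/100,x[1]/100,.0952],k)**2).sum(),[48.2,-22.9],method='Nelder-Mead',options=dict(initial_simplex=[[48.0,-23.2],[48.6,-22.8],[48.2,-22.4]]))
    print(k,best.x/100,best.fun)
b=minimize(lambda x:(f([x[0]/100,x[1]/100,x[2]/100])**2).sum(),[48.2,-22.9,9.5],method='Nelder-Mead',options=dict(initial_simplex=[[48.0,-23.2,9.5],[48.6,-22.8,9.4],[48.2,-22.4,9.5],[48.3,-22.8,9.7]]))
print(b.x/100,b.fun)
E
```

```text
[[ 0  1  3  3  6  7  5  7 10  9 10 10 10  9 10  6  0  0  0  0  0  0  0  0
   0  0]
 [ 0  0  0  0  0  0  2  7 10 10 10 10  9  9 10  7  0  0  0  0  0  0  0  0
   0  0]
 [ 0  0  0  0  0  0  1  7 10 10 10 10 10 10 10  8  0  0  0  0  0  0  0  0
   0  0]
 [ 0  0  0  0  0  0  1  6 10 10 10  9 10 10 10  8  0  0  0  0  0  0  0  0
   0  0]
 [ 0  0  0  0  0  0  0  4 10 10  9  9 10 10 10  8  2  0  0  0  0  0  0  0
   0  0]
 [ 0  0  0  0  0  0  0  3 10 10  9  9 10  9 10  9  4  0  0  0  0  0  0  0
   0  0]
 [ 0  0  0  0  0  0  0  3  9 10 10 10 10 10 10 10  6  0  0  0  0  0  0  0
   0  0]
 [ 0  0  0  0  0  0  0  2  7 10  9 10  9 10 10 10  6  0  0  0  0  0  0  0
   0  0]
 [ 0  0  0  0  0  0  0  1  6 10 10 10 10 10 10  9  4  0  0  0  0  0  0  0
   0  0]]
[[ 0  0  0  0  0  0  0  0  0 10 10 10 10 10  9  9  9  9  6  2  5 10 10 10]
 [ 0  0  0  0  0  0  0  0  1 10 10 10 10 10  9  9  9  8  3  0  0  1  2  9]
 [ 0  0  0  0  0  0  0  0  3 10 10 10 10 10  9  9  9  8  3  0  0  0  0  2]
 [ 0  0  0  0  0  0  0  0  3 10 10 10 10 10  9  9  9  7  2  0  0  0  0  0]
 [ 0  0  0  0  0  0  0  0  1 10 10 10 10  9  9  9  9  6  1  0  0  0  0  0]
 [ 0  0  0  0  0  0  0  0  0  7 10 10 10  9  9  9  8  4  0  0  0  0  0  0]
 [ 0  0  0  0  0  0  0  0  0  4  9 10 10  9  9  9  8  3  0  0  0  0  0  0]]
(1, 1) [ 0.48307881 -0.22968694] 9.403653062550315
(1, 0.0001) [ 0.48523747 -0.22878036] 2.0467359838864194
(0.0001, 1) [ 0.48354464 -0.22842078] 6.217922232609063
[ 0.48303864 -0.22975073  0.09567654] 9.334977567584527
```

Both fixed cameras and the tool-based reading put the spindle about 1 mm in +x and 1.5 mm in −y off the bore. I'll correct that and lower the plain nose in.

Call:
servo_tool([
  [0, 0, 0, 0.07, 0.16, 0, -1],
  [0, 0, 0, 0.07, 0.16, 0, -1],
  [0, 0, 0, 0.07, 0.16, 0.5, -1],
  [0, 0, 0, 0.07, 0.16, 1, -1],
  [0, 0, 0, 0.07, 0.16, 1.4, -1],
  [0, 0, 0, 0.07, 0.16, 1.8, -1],
  [0, 0, 0, 0.07, 0.16, 2.1, -1],
  [0, 0, 0, 0.07, 0.16, 2.4, -1],
  [0, 0, 0, 0.07, 0.16, 2.4, -1],
  [0, 0, 0, 0.07, 0.16, 2.4, -1],
])

```text
time_s: 9.1
ee_pos: [0.4833, -0.2264, 0.1424]
orientation: [-0.065, 0.998, -0.0, 0.0]
ft_force: [0.4, -0.2, -3.5]
opening: 0.174
```

```bash
python3 - <<'E'
from h import *
snap('scene','s7');snap('side','d7')
s=robot.state();print(s['time_s'],s['ee_pos'],s['orientation'],s['ft_force'],s['moment'])
crop('s7','s7z',172,165,212,205,12);crop('d7','d7z',310,260,350,300,12)
a=cv2.imread('pics/s7z.png');b=cv2.imread('pics/d7z.png');cv2.imwrite('pics/c7.png',cv2.resize(np.hstack([a,b]),(800,400)))
E
```

```text
9.2 [ 0.48344154 -0.2264314   0.14260205] [-6.50584627e-02  9.97881422e-01 -1.47374944e-04  2.06340212e-04] [-0.42645455 -0.07142242 -3.45694368] [ 0.02059913 -0.01001343  0.0289143 ]
```

View pics/c7.png

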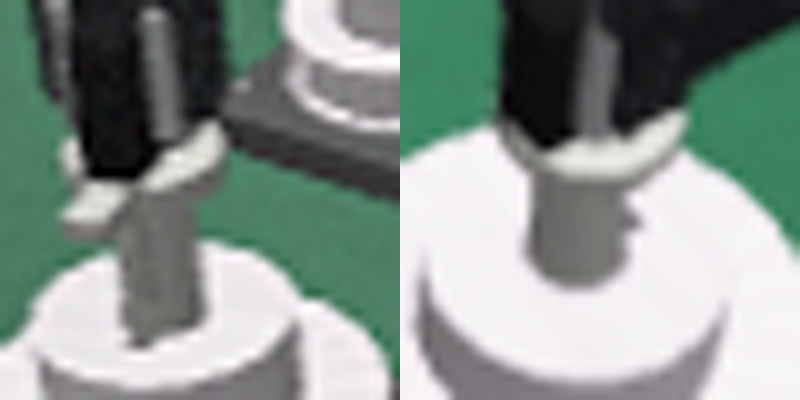

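The nose is in the bore with no side force. I'll go on slowly to key entry.

Call:
servo_tool([
  [0, 0, 0, 0, 0, 0.3, -1],
  [0, 0, 0, 0, 0, 0.6, -1],
  [0, 0, 0, 0, 0, 0.8, -1],
  [0, 0, 0, 0, 0, 1.0, -1],
  [0, 0, 0, 0, 0, 1.2, -1],
  [0, 0, 0, 0, 0, 1.4, -1],
  [0, 0, 0, 0, 0, 1.6, -1],
  [0, 0, 0, 0, 0, 1.6, -1],
])

```text
time_s: 10.0
ee_pos: [0.4831, -0.2263, 0.1259]
orientation: [-0.065, 0.998, 0.0, -0.0]
ft_force: [0.1, 0.0, -3.1]
opening: 0.179
```

Key entered with no contact force (tip about 20 mm deep). I'll push on against the ejector.

Call:
servo_tool([
  [0, 0, 0, 0, 0, 0.3, -1],
  [0, 0, 0, 0, 0, 0.6, -1],
  [0, 0, 0, 0, 0, 0.9, -1],
  [0, 0, 0, 0, 0, 1.2, -1],
  [0, 0, 0, 0, 0, 1.5, -1],
  [0, 0, 0, 0, 0, 1.8, -1],
  [0, 0, 0, 0, 0, 2.0, -1],
  [0, 0, 0, 0, 0, 2.2, -1],
  [0, 0, 0, 0, 0, 2.4, -1],
  [0, 0, 0, 0, 0, 2.4, -1],
  [0, 0, 0, 0, 0, 2.4, -1],
], force=80)

```text
time_s: 11.1
ee_pos: [0.4836, -0.2265, 0.1032]
orientation: [-0.065, 0.998, -0.0, 0.0]
ft_force: [-3.2, 2.0, 6.3]
opening: 0.178
```

```bash
python3 - <<'E'
from h import *
snap('scene','s8');snap('side','d8')
s=robot.state();print(s['time_s'],s['ee_pos'],s['orientation'],s['ft_force'],s['moment'])
crop('s8','s8z',172,165,212,205,12);crop('d8','d8z',310,260,350,300,12)
a=cv2.imread('pics/s8z.png');b=cv2.imread('pics/d8z.png');cv2.imwrite('pics/c8.png',cv2.resize(np.hstack([a,b]),(800,400)))
E
```

```text
11.2 [ 0.48358526 -0.22648517  0.10315819] [-6.50666239e-02  9.97880885e-01 -1.50887721e-04  2.24882280e-04] [-3.18823624  1.63007552  6.56024599] [0.44395424 0.69682918 0.04250178]
```

View pics/c8.png

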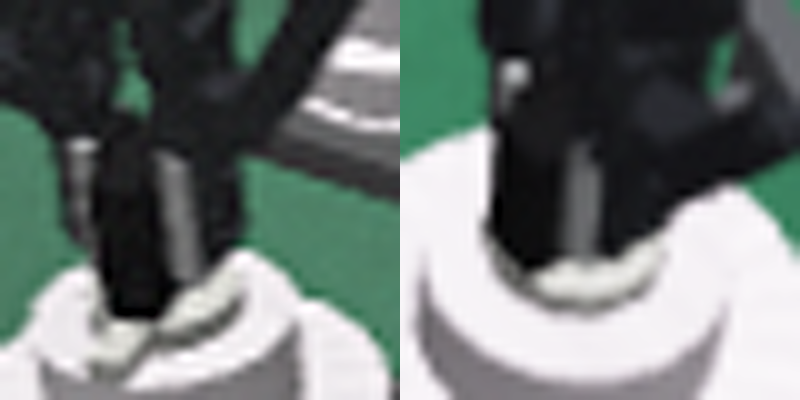

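The collar is almost on the hub; 10 N so far is the spring alone. I'll press further for firm contact.

Call:
servo_tool([
  [0, 0, 0, 0, 0, 0.1, -1],
  [0, 0, 0, 0, 0, 0.2, -1],
  [0, 0, 0, 0, 0, 0.3, -1],
  [0, 0, 0, 0, 0, 0.4, -1],
  [0, 0, 0, 0, 0, 0.4, -1],
  [0, 0, 0, 0, 0, 0.4, -1],
])

```text
time_s: 11.8
ee_pos: [0.4839, -0.2267, 0.1029]
orientation: [-0.065, 0.998, -0.0, -0.0]
ft_force: [-12.5, 5.8, 25.6]
opening: 0.177
```

Call:
servo_tool([
  [0, 0, 0, 0.05, -0.03, 0, -1],
  [0, 0, 0, 0.1, -0.05, 0, -1],
  [0, 0, 0, 0.1, -0.05, 0, -1],
  [0, 0, 0, 0.1, -0.05, 0, -1],
  [0, 0, 0, 0.1, -0.05, 0, -1],
])

```text
time_s: 12.3
ee_pos: [0.4838, -0.2268, 0.1029]
orientation: [-0.065, 0.998, 0.0, 0.001]
ft_force: [-8.8, 8.1, 24.1]
opening: 0.177
```

```bash
python3 - <<'E'
from h import *
snap('scene','s9');snap('side','d9');snap('wrist','w9')
s=robot.state();print(s['time_s'],s['ee_pos'],s['orientation'],s['ft_force'],s['moment'],s['opening'])
crop('s9','s9z',172,165,212,205,12);crop('d9','d9z',310,260,350,300,12)
a=cv2.imread('pics/s9z.png');b=cv2.imread('pics/d9z.png');cv2.imwrite('pics/c9.png',cv2.resize(np.hstack([a,b]),(800,400)))
E
```

```text
12.45 [ 0.48381664 -0.22681706  0.10288202] [-6.50917719e-02  9.97878674e-01  3.64149814e-04  1.03985803e-03] [-8.58165713  8.58739291 24.43569792] [1.84132988 1.71510835 0.04816082] 0.17644518500346384
```

View pics/c9.png

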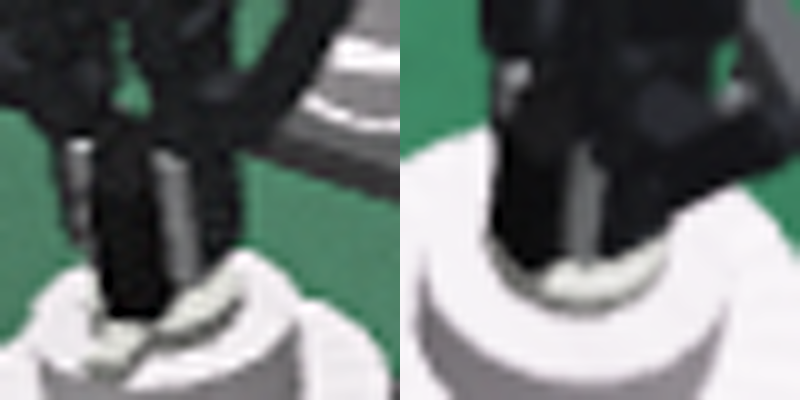

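View pics/w9.png

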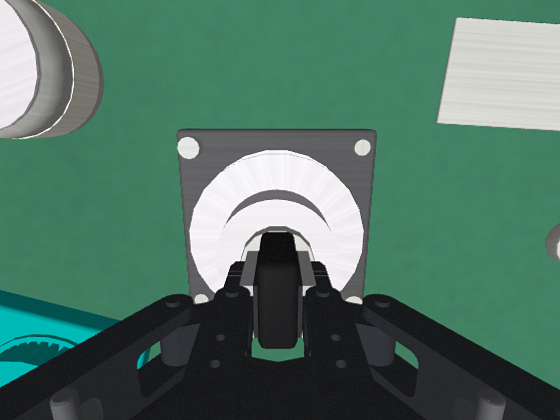

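View pics/s9.png

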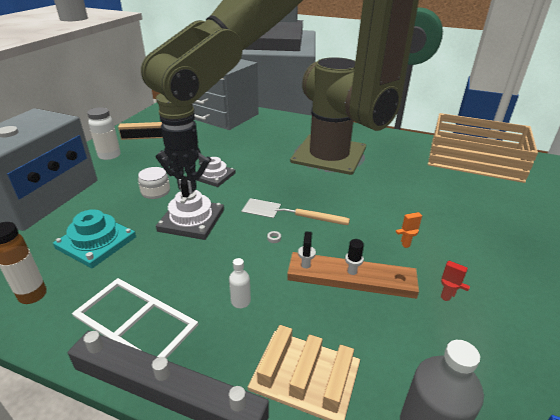

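The collar sits on the hub: TCP motion stopped while the force rose to about 28 N. The head's place in the grip hasn't changed in the wrist view (rows 233–349), and the other items are where they were. I'm handing in.

```bash
python3 - <<'E'
from station import robot
print(robot.job_done()); s=robot.state();print(s['time_s'],s['ee_pos'],s['ft_force'],s['opening'])
E
```

```text
the job is handed in; nothing more can be done
None
the job is handed in; nothing more can be done
```

The keyed spindle is in the larger white pulley with its key in the keyway. Its collar is pressed onto the hub and the gripper still holds it. I handed it in at about 12.5 s; the hand-in gives no verdict.

**What I did:** I gripped it at the +y end of the rack and lifted it straight out. Before lowering it I turned it about 11.5° to match the keyway. It went in without any further turning, and the key entered with no contact force. I then pushed it down against the ejector.

**Last checks:**
- **Seating:** the tool stopped at z = 0.103, which puts the tip about 44 mm below the hub face. A further 4 mm push raised the downward force to about 28 N with almost no movement, so the collar is on the hub.
- **Grip:** the fingers were closed on the head (set to 80 N), and the wrist picture showed it had not slipped.
- **Surroundings:** both plain spindles and the other things on the bench looked unmoved in the last scene picture.

**What disagreed:**
- **Alignment:** just above the hub, an early camera estimate put the spindle 4 mm off the bore because the key blurred its outline. A better fit and the tool's own reading both gave 1–2 mm, so I corrected by that amount.
- **Side force:** about 12 N of sideways force remained while pressing. A 1 mm shift to ease it lowered the x part (12.5 to 8.6 N) but raised the y part (5.8 to 8.6 N).

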